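# Hang the bottle brush in the slotted drying rack and stand the filter on its post

### The job

Draw the red bottle brush straight up out of the glass carafe and hang it in the drying rack: bring its thin steel neck in at the open end of the slot, with the red head under the board and the white collar above it, follow the slot round its bend to the far end and lower the collar into the square recess there, so that the brush hangs upright. When the brush hangs, slip the grey mesh filter over the blue post on the same rack until it rests upright and fully down on the board. Lower both pieces into place rather than dropping them, and leave the carafe standing where it is and the teacup, saucer and closed box undisturbed.

Things in the scene. Friction and masses are not known exactly. Their poses are not given: they have to be found in the camera images.
- rack: Fixed drying rack: brown board (black underside), x -70..70, y -140..70 mm about the origin, top 165 mm above the worktop, 12 mm thick, on thin legs at x +-64, y -134 and 64 mm, over a 5 mm drip tray; free space between. Origin on the worktop, z up, turned up to 0.25 rad. An L-shaped slot 18 mm wide goes through the board from rack_mouth by rack_bend to rack_seat.
- rack_mouth (a point): Middle of the slot's open end on the board's +y edge (rack x -30, y 70 mm), level with the board's top. From here the slot runs 100 mm towards rack -y to the bend. Axes as the rack.
- rack_bend (a point): Middle of the slot at its square bend (rack x -30, y -30 mm), level with the board's top. From here the slot runs 60 mm towards rack +x to the seat.
- rack_seat (a point): Seat at the slot's closed end: centre of a square recess 44 by 44 mm, 6 mm deep, black floor; this point lies on the recess floor (6 mm below the board's top), where the brush's neck stands when it hangs. Axes as the rack, z up.
- rack_post (a point): Foot of the blue drip post, at its centre, level with the board's top. The post is 55 mm tall, 40 mm across for the lowest 10 mm and tapers to 12 mm at the top. Axes as the rack, z up.
- brush: Red bottle brush, 200 mm long, round about its z axis, standing upright in the carafe with its head on the carafe's floor. Origin at the centre of the head's underside, z up to the handle. Stiff moulded red head 0 to 75 mm (37 mm across), steel neck 75 to 130 mm (10 mm across), white collar 130 to 136 mm (34 mm across), red handle 136 to 200 mm (22 mm across). 70 to 120 g.
- brush_collar (a point): Centre of the underside of the brush's white collar, 130 mm above the brush's origin.
- carafe: Empty loose glass carafe, 120 mm tall, 76 mm across at the foot, inside of the mouth at least 56 mm across, inner floor 6 mm up. Origin at the centre of its underside, z up.
- filter: Grey mesh filter sleeve standing upright on the worktop, a tube open at both ends: 70 mm tall, 56 mm outside and 48 mm inside diameter. Origin at the centre of its lower end, z along the tube. About 90 g.
- teacup: Blue teacup, 58 mm tall, 80 mm across, standing on the saucer. Origin at the centre of its underside. To be left alone.
- saucer: Blue saucer, 136 mm across, 14 mm tall. Origin at the centre of its underside. To be left alone.
- tabbox: Closed flip-top plastic box for dishwasher tablets, green with a white lid, 94 by 134 by 97 mm. Origin at the centre of its underside. To be left alone.
Mind the look-alikes: they are no part of the job. There is more than one size of the filter; the job needs the smaller.

How it is judged (in metres and radians):
On the way, in this order (a step that is already met when the one before it is completed fails the run):
1. the brush is drawn up clear of the carafe's mouth (z of brush in the frame of carafe above 0.121 m), for 0.1 s.
2. the brush hangs upright with its collar in the recess at the slot's end (horizontal distance between brush_collar and rack_seat below 0.009 m and z of brush_collar in the frame of rack_seat between -0.003 and 0.003 m and angle between brush's own z axis and vertical below 0.12 rad), for 0.2 s.
3. after that the filter stands fully down over the post (horizontal distance between filter and rack_post below 0.008 m and z of filter in the frame of rack_post below 0.004 m and angle between filter's own z axis and vertical below 0.1 rad), for 0.2 s.
At the end, for the whole second after the job is handed in: Brush hanging still, collar on the recess floor at the slot's end (9 mm sideways, 3 mm in height, lean under 0.12 rad); filter at rest on the board over the post (8 mm sideways, 4 mm in height, lean under 0.1 rad); carafe upright within 40 mm of its start (all of step 2 and all of step 3 and linear speed of each of brush, filter below 0.03 m/s and distance of carafe from where it was at the start of the episode below 0.04 m and angle between carafe's own z axis and vertical below 0.1 rad); the robot touches nothing.
It fails at once if the carafe is tipped (over 0.35 rad) (angle between carafe's own z axis and vertical above 0.35 rad).
It fails at once if the teacup, the saucer or the box is moved more than 30 mm (distance of any of teacup, saucer, tabbox from where it was at the start of the episode above 0.03 m).
It fails at once if the brush or the filter is dropped (falls faster than 0.5 m/s out of the fingers) ((linear speed of brush above 0.5 m/s and contact force between the fingers and brush below 0.05 N) or (linear speed of filter above 0.5 m/s and contact force between the fingers and filter below 0.05 N)).
It also fails if it takes over 67 s, if anything falls off the work surface, if the arm or the gripper's body presses on something with over 40 N, if the wrist force passes 120 N, or if a joint passes its speed limit or range.

### The arm

A 6-joint arm with a two-finger parallel gripper is mounted at the origin on the work surface. World frame = base frame: x ahead of the robot, y to its left, z up, the work surface at z = 0. Lengths are in mm, angles in rad, forces in N, time in s.
With the tool pointing down it reaches from about 350 to 875 mm from the base axis. Payload 4.2 kg.
Tool frame: the origin (TCP) lies midway between the tips of the shut fingers; the grasp point (between the pads) lies 19 mm behind it (arm.grip_depth is the distance from the TCP to the grasp point, in mm); z points along the fingers, x is the direction in which the jaws open and shut, and the axes are right-handed (so a half turn about z gives the same grasp; the last joint's range is limited). The gripper opens to 85 mm and grips with 20 to 120 N. Pads are 22 mm wide; open, the fingers measure 114 mm over their backs; the gripper's body (76 mm by 85 mm) begins 54 mm behind the grasp point. The pads swing forward as they close: fully open they stand 13 mm farther back than shut.
Start: joints at [1.517, 0.385, 0.008, 0, -1.194, -0.259], TCP at [192.295, 594.661, 231.312] pointing down, gripper open.
Joint ranges: [-3.14, 3.14], [-1.21, 2.06], [-1.07, 1.41], [-3.16, 2.05], [-2.99, -0.16], [-3.1, 3.1]. Speed limits (rad/s): [2.79, 2.79, 3.14, 3.14, 3.14, 3.14].

### API

Orientations are given as a unit quaternion [x, y, z, w].
In Python, from bench import arm, eyes, find_in, silhouettes gives the robot as it stands. The module is installed in compiled form; this text tells all that it offers.
- The arm moves only by the tool play_rows, never from a script. Its arguments are lists of equal length, an entry for each row: "offset": the shift along the world's x, y, z in mm, a list of three; "turn": the turn about the world's z in rad. In form: {"offset": [[x, y, z], ...], "turn": [turn, ...]}. A call has 1 to 12 rows; each row shifts and turns the pose as measured when the row begins; what a row does not reach is not made up. A row lasts 1/10 s, in which the tool goes at most 50 mm and 8.59 degrees, less where a joint would pass 70% of its speed; a pose out of reach is approached as far as the arm can. A call is refused whole if a number of a shift passes 50 or a number of a turn 0.15, either way. A call with a gripper value outside its range is refused whole. "grip" is the gripper's target within -1 to 1 (fully open at 1, half-way at 0, shut at -1), set as the call begins (left out, the last holds). The fingers move at their own pace and stop on an object; the grip force is fixed at half the most. Time passes only in rows, so rows that do not move let the fingers close. It gives the time, the measured TCP pose, the force and the opening at its end, in the units of the state.
- arm.read_state(): the state, without advancing time (a new reading comes with each control period).
- eyes.get_image(name): name is "scene" or "top" or "wrist"; returns (picture, depth): 480x640x3 uint8, red, green, blue; 480x640 float32, mm along the optical axis (not along the pixel's ray), 0 where there is no reading.
- eyes.camera_params(name): a dict with "camera_matrix" (3x3 intrinsics, pixels), "camera_from_world" (4x4, takes a point from world to camera coordinates). Camera axes: x right, y down, z forward; pixel columns grow to the right and rows downward; lengths in mm; the calibration is good to about 2 mm. A picture is of the moment at which its call begins: read the wrist's pose just before it. camera_params takes no time and is no camera call; for the wrist camera it gives the pose at the moment of the call.
- arm.job_done(): hands the job in, once; it reports no verdict.
Trained networks look in the newest picture that a camera, given by its name, has taken for a name from the list of things; names that differ only in an ending like _2 or _b are one class to them, and where a whole thing is asked for, a point or a joint stands for the part that bears it (a point fixed in the world has none). Each returns a list of dicts, best first, with "score" (0 to 1); they miss things now and then, are a little off and sometimes report something else, mostly with a low value. They report only what shows in the picture. A call takes as long as a camera call. They do not tell look-alikes from the thing itself.
- find_in(camera, query): "bbox" ([centre column, centre row, width, height] in pixels, round what is visible of it).
- silhouettes(camera, query): "mask" (480x640 bool, what is visible of it) and "bbox" ([centre column, centre row, width, height] in pixels, round what is visible of it).
The state is a dict: "clock": time; "joints": joint angles; "joint_vel": joint speeds; "joint_efforts": joint torques, N m; "position": TCP position; "ee_rot": TCP orientation; "contact_force": force on the tool from outside, world axes, zero at the start; "wrist_torque": the same for the moment, N m; "gripper_width": finger opening in mm.
Only numpy, scipy, OpenCV 4.12 (cv2) and the standard library are available. Lean on these libraries where they do the work, as an engineer would, in place of code of your own. Each camera call takes 0.05 s, during which the arm holds its last target. There are 200 camera calls.

## Working session

There is one attempt and no reset: what is moved stays moved. The work goes in short steps, Python scripts to look and compute and a tool call to move; the robot and the scene stay as the last step left them, time stands still between calls to the robot, and variables do not carry over. Pictures are saved under pics/ and viewed, on a budget of 10 in all, crops included, one or two more only if the job needs it, and the job is handed in when it is done.

Besides the shell and the picture viewer there is one more tool, called after ">>>" in YAML: its name, and indented under it one key for each argument. play_rows: Moves the arm, as the interface text tells. Its arguments: {"type":"object","properties":{"offset":{"type":"array","items":{"type":"array","items":{"type":"number"}}},"turn":{"type":"array","items":{"type":"number"}},"grip":{"type":"number"}},"required":["offset","turn"]}

```bash
mkdir -p pics; cat > h.py <<'E'
import numpy as np, cv2
from bench import arm, eyes, find_in, silhouettes
def cloud(name, dep):
    p=eyes.camera_params(name);K=np.array(p["camera_matrix"]);T=np.linalg.inv(np.array(p["camera_from_world"]))
    v,u=np.mgrid[:480,:640]
    c=np.stack([(u-K[0,2])/K[0,0]*dep,(v-K[1,2])/K[1,1]*dep,dep,np.ones_like(dep)],-1)
    return (c@T.T)[...,:3]
def save(n,im): cv2.imwrite("pics/"+n,im[...,::-1])
E
python3 - <<'E'
from h import *
s=arm.read_state();print(s["clock"],s["position"],s["ee_rot"],s["contact_force"])
ims=[]
for c in("scene","top"):
    im,d=eyes.get_image(c);np.savez(c+"0.npz",im=im,d=d,w=cloud(c,d));save(c+"0.png",im)
    W=cloud(c,d)
    for q in("rack","brush","carafe","filter","teacup","saucer","tabbox"):
        for r in silhouettes(c,q)[:3]:
            m=r["mask"]&(d>0)
            if m.sum()<20: continue
            print(c,q,round(r["score"],2),np.round(r["bbox"]),"med",np.median(W[m],0).round(),"lo",np.percentile(W[m],2,axis=0).round(),"hi",np.percentile(W[m],98,axis=0).round())
print(arm.read_state()["clock"])
E
```

```text
0.0 [192.14319116 594.11251119 230.21231587] [-5.88256010e-01  8.08674013e-01 -6.86988258e-04 -8.57057934e-04] [-0.93190153 -0.08833599  0.36107213]
scene rack 0.59 [204. 268. 147. 153.] med [ 562. -144.  154.] lo [ 481. -237.   -0.] hi [621. -34. 190.]
scene brush 0.9 [390. 152.  22.  46.] med [500. 312. 161.] lo [269. 302.  -2.] hi [509. 527. 205.]
scene carafe 0.9 [386. 188.  38.  60.] med [518. 299.  74.] lo [466. 281.   3.] hi [534. 349. 118.]
scene carafe 0.41 [391. 149.  17.  41.] med [500. 311. 162.] lo [252. 301.  -1.] hi [510. 530. 205.]
scene filter 0.71 [327. 258.  42.  62.] med [634.  74.  67.] lo [583.  42.   9.] hi [659. 117. 100.]
scene filter 0.67 [330. 216.  26.  23.] med [516. 156.  58.] lo [498. 124.  32.] hi [551. 176.  69.]
scene filter 0.44 [415. 257.  65.  45.] med [683. 241.  10.] lo [607. 208.  -0.] hi [733. 333.  14.]
scene teacup 0.77 [421. 247.  54.  44.] med [676. 274.  38.] lo [634. 232.   6.] hi [740. 309.  62.]
scene saucer 0.92 [416. 256.  68.  42.] med [682. 240.  10.] lo [608. 207.   6.] hi [731. 332.  14.]
scene saucer 0.4 [205. 270. 151. 153.] me
[... 371 characters left out ...]
op carafe 0.9 [191. 291.  44.  32.] med [497. 306.  80.] lo [460. 279.  -1.] hi [531. 349. 125.]
top carafe 0.43 [401. 259. 113.  68.] med [ 550. -141.  165.] lo [ 484. -237.    2.] hi [617. -34. 195.]
top filter 0.72 [295. 235.  42.  44.] med [626.  79.  83.] lo [578.  39.  -3.] hi [657. 119. 105.]
top teacup 0.95 [215. 206.  42.  52.] med [677. 273.  14.] lo [632. 230.   5.] hi [736. 305.  66.]
top saucer 0.58 [215. 215.  56.  59.] med [659. 256.  12.] lo [608. 208.   6.] hi [730. 332.  18.]
top saucer 0.43 [314. 171.  68.  50.] med [753.  38.  97.] lo [711. -26.  11.] hi [805. 102. 102.]
top tabbox 0.76 [312. 171.  64.  53.] med [754.  38.  97.] lo [711. -25.  20.] hi [806. 101. 102.]
0.8
```

```bash
python3 - <<'E'
import numpy as np,cv2
a=np.load("scene0.npz");b=np.load("top0.npz")
A=cv2.resize(a["im"][100:400,110:510],(800,600));B=cv2.resize(b["im"][120:345,155:475],(800,563),interpolation=cv2.INTER_CUBIC)
cv2.imwrite("pics/a.png",A[...,::-1]);cv2.imwrite("pics/b.png",B[...,::-1])
W=b["w"];im=b["im"].astype(int)
# rack board points
m=(abs(W[...,2]-165)<5)&(abs(W[...,0]-550)<100)&(abs(W[...,1]+141)<140)
r=cv2.minAreaRect(W[m][:,:2].astype(np.float32));print(m.sum(),r,cv2.boxPoints(r).round(1),np.median(W[m][:,2]))
for n in("scene0","top0"):
    q=np.load(n+".npz");W=q["w"]
    m=(W[...,2]>60)&(W[...,2]<76)&(abs(W[...,0]-516)<60)&(abs(W[...,1]-156)<60)
    if m.sum()>5:
        r=cv2.minEnclosingCircle(W[m][:,:2].astype(np.float32));print(n,"smallfilter",m.sum(),r,np.percentile(W[m],[5,50,95],axis=0).round())
    m=(W[...,2]>195)&(W[...,2]<215)&(abs(W[...,0]-505)<40)&(abs(W[...,1]-310)<40)
    print(n,"handle",m.sum(), np.percentile(W[m],[5,50,95],axis=0).round() if m.sum() else"")
    m=(W[...,2]>185)&(W[...,2]<225)&(abs(W[...,0]-550)<100)&(abs(W[...,1]+141)<140)
    print(n,"post",m.sum(), np.percentile(W[m],[5,50,95],axis=0).round() if m.sum() else"")
E
```

```text
5724 ((551.4708251953125, -136.86859130859375), (210.46739196777344, 138.5397491455078), 89.19795227050781) [[ 480.7 -241.1]
 [ 619.3 -243.1]
 [ 622.2  -32.6]
 [ 483.7  -30.7]] 165.41282220889389
scene0 smallfilter 225 ((524.8651123046875, 150.4886474609375), 30.168121337890625) [[499. 125.  61.]
 [527. 150.  66.]
 [550. 176.  69.]]
scene0 handle 76 [[489. 306. 197.]
 [499. 313. 203.]
 [505. 323. 206.]]
scene0 post 351 [[ 529. -216.  186.]
 [ 538. -205.  199.]
 [ 544. -193.  218.]]
top0 smallfilter 153 ((523.6400146484375, 149.19337463378906), 28.14004135131836) [[498. 123.  63.]
 [524. 149.  70.]
 [548. 175.  74.]]
top0 handle 107 [[485. 305. 200.]
 [494. 313. 206.]
 [503. 322. 209.]]
top0 post 223 [[ 516. -215.  186.]
 [ 529. -201.  202.]
 [ 542. -191.  221.]]
```

View pics/a.png

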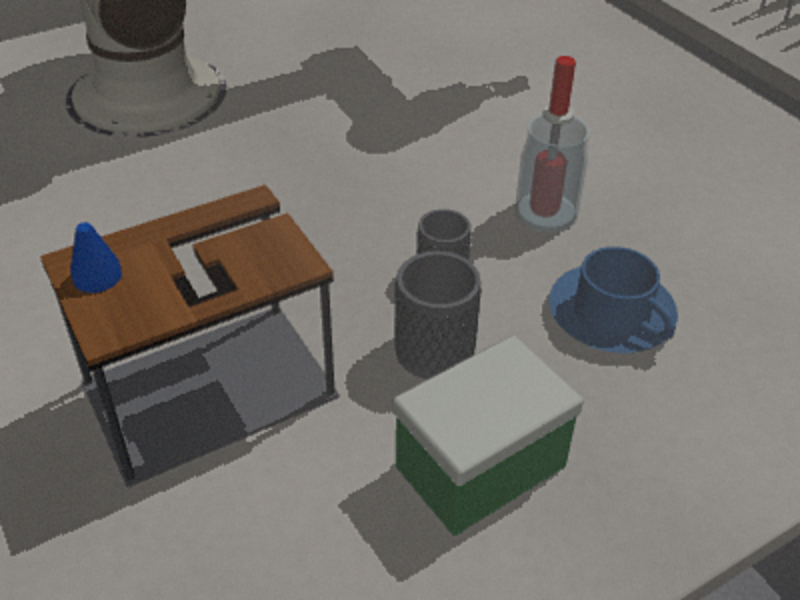

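View pics/b.png

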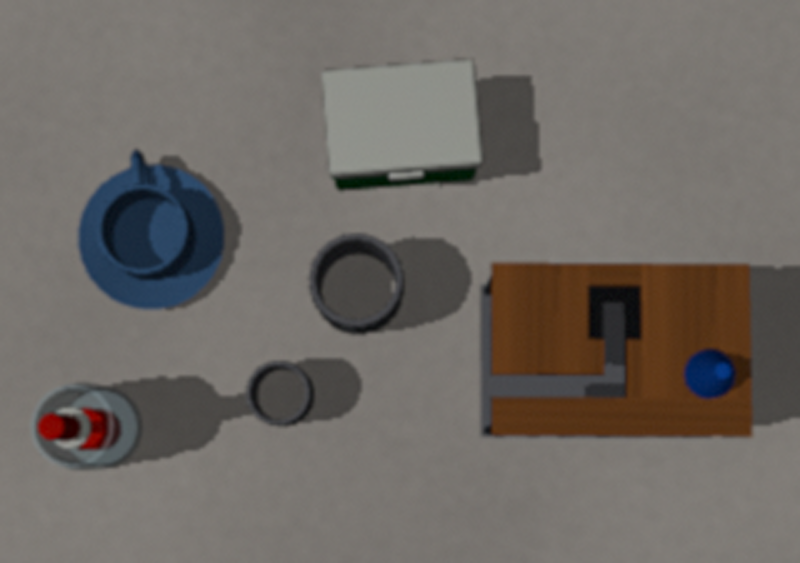

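>>> play_rows:
  offset:
    - [0,0,45]
    - [0,0,45]
    - [28,-28,0]
    - [28,-28,0]
    - [28,-28,0]
    - [28,-28,0]
    - [28,-28,0]
    - [28,-28,0]
    - [28,-28,0]
    - [28,-28,0]
    - [28,-28,0]
    - [0,0,0]
  turn: [0,0,0,0,0,0,0,0,0,0,0,0]
  grip: 1

```text
clock: 2.0
position: [450.8, 331.9, 324.7]
ee_rot: [-0.59, 0.807, -0.001, 0.001]
contact_force: [0.2, 0.7, -0.7]
gripper_width: 85.6
```

```bash
python3 - <<'E'
from h import *
s=arm.read_state();print(s["clock"],s["position"],s["gripper_width"],s["joints"])
im,d=eyes.get_image("wrist");W=cloud("wrist",d);save("w1.png",im)
p=eyes.camera_params("wrist");print(np.linalg.inv(p["camera_from_world"]).round(2).tolist(),p["camera_matrix"])
np.savez("w1.npz",im=im,d=d,w=W)
i=im.astype(int);red=(i[...,0]>1.7*i[...,1])&(i[...,0]>70)&(d>0)
for lo,hi in((195,215),(180,195),(165,180),(150,165),(138,150)):
    m=red&(W[...,2]>lo)&(W[...,2]<hi)
    if m.sum()>10: print(lo,m.sum(),np.percentile(W[m],[2,50,98],axis=0).round(1).tolist())
E
```

```text
2.0 [450.79893566 331.8534984  324.72535188] 85.6307131589816 [ 0.92530704  0.22017579  0.00565056  0.00227553 -1.35392467  0.33689971]
[[-0.3, -0.9, -0.3, 529.75], [-0.95, 0.29, 0.1, 307.63], [-0.0, 0.32, -0.95, 467.48], [0.0, 0.0, 0.0, 1.0]] [[339.7646004    0.         317.92598002]
 [  0.         339.7646004  241.0454153 ]
 [  0.           0.           1.        ]]
195 594 [[486.1, 307.6, 202.7], [495.7, 316.7, 205.7], [504.9, 325.8, 207.2]]
```

View pics/w1.png

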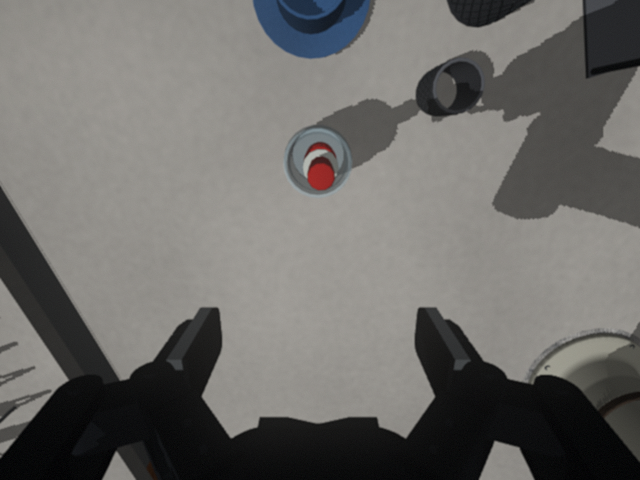

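>>> play_rows:
  offset:
    - [22,-8,0]
    - [23,-8,0]
    - [0,0,-30]
    - [0,0,-30]
    - [0,0,-25]
    - [0,0,0]
    - [0,0,0]
  turn: [0,0,0,0,0,0,0]

```text
clock: 2.75
position: [493.8, 321.7, 239.7]
ee_rot: [-0.593, 0.805, 0.0, 0.005]
contact_force: [0.5, 0.5, 1.0]
gripper_width: 85.7
```

```bash
python3 - <<'E'
from h import *
s=arm.read_state();print(s["clock"],s["position"])
im,d=eyes.get_image("wrist");W=cloud("wrist",d);save("w2.png",im)
i=im.astype(int);red=(i[...,0]>1.7*i[...,1])&(i[...,0]>70)&(d>0)
for lo,hi in((195,215),(180,195),(165,180),(150,165),(138,150)):
    m=red&(W[...,2]>lo)&(W[...,2]<hi)
    if m.sum()>10: print(lo,m.sum(),np.percentile(W[m],[2,50,98],axis=0).round(1).tolist())
E
```

```text
2.75 [493.81341985 321.71486508 239.65150726]
195 1000 [[487.5, 306.3, 200.3], [497.5, 315.3, 205.6], [506.0, 324.5, 206.9]]
180 55 [[502.0, 309.3, 180.8], [505.1, 321.1, 186.5], [506.7, 324.2, 194.8]]
165 55 [[502.7, 317.0, 165.3], [505.5, 320.0, 171.9], [506.4, 323.6, 179.5]]
150 37 [[503.3, 311.6, 151.5], [505.5, 320.2, 158.4], [506.1, 323.1, 164.7]]
```

>>> play_rows:
  offset:
    - [3,-6,-15]
    - [0,0,-25]
    - [0,0,-25]
    - [0,0,-20]
    - [0,0,0]
    - [0,0,0]
  turn: [0,0,0,0,0,0]

```text
clock: 3.4
position: [500.6, 322.3, 164.6]
ee_rot: [-0.595, 0.803, 0.002, 0.016]
contact_force: [0.0, -0.1, -0.0]
gripper_width: 85.4
```

>>> play_rows:
  offset:
    - [0,0,0]
    - [0,0,0]
    - [0,0,0]
    - [0,0,0]
    - [0,0,0]
    - [0,0,0]
    - [0,0,0]
    - [0,0,0]
  turn: [0,0,0,0,0,0,0,0]
  grip: -1

```text
clock: 4.2
position: [502.6, 324.4, 171.0]
ee_rot: [-0.596, 0.803, 0.002, 0.021]
contact_force: [-0.2, -0.7, 0.1]
gripper_width: 20.8
```

>>> play_rows:
  offset:
    - [0,0,15]
    - [0,0,20]
    - [0,0,25]
    - [0,0,25]
    - [0,0,0]
    - [0,0,0]
  turn: [0,0,0,0,0,0]

```text
clock: 4.8
position: [500.4, 323.0, 254.3]
ee_rot: [-0.595, 0.803, 0.002, 0.016]
contact_force: [0.2, 0.4, -1.9]
gripper_width: 20.2
```

```bash
cat > st.py <<'E'
from h import *
from scipy.spatial.transform import Rotation as R
s=arm.read_state();m=R.from_quat(s["ee_rot"]).as_matrix();print(round(s["clock"],2),s["position"].round(1) if hasattr(s["position"],"round") else s["position"],"z",m[:,2].round(3),"x",m[:,0].round(3),np.round(s["joints"],3),"F",np.round(s["contact_force"],1),"w",s["gripper_width"],"v",np.round(s["joint_vel"],3))
E
python3 st.py
```

```text
4.8 [500.4 323.  254.3] z [ 0.024  0.023 -0.999] x [-0.291 -0.956 -0.029] [ 0.846  0.303 -0.056  0.002 -1.178  0.429] F [ 0.2  0.4 -1.9] w 20.208516958131117 v [ 0.002 -0.013  0.025  0.014 -0.002 -0.002]
```

>>> play_rows:
  offset:
    - [0,0,25]
    - [0,0,25]
    - [0,0,10]
    - [0,0,0]
    - [0,0,0]
  turn: [0,0,0,0,0]

```text
clock: 5.3
position: [497.5, 321.3, 307.0]
ee_rot: [-0.595, 0.804, 0.003, 0.009]
contact_force: [-0.0, 0.6, -1.0]
gripper_width: 20.3
```

```bash
python3 st.py; python3 - <<'E'
from h import *
for c in("scene","wrist"):
    im,d=eyes.get_image(c);W=cloud(c,d);np.savez(c+"3.npz",im=im,d=d,w=W);save(c+"3.png",im)
    i=im.astype(int);red=(i[...,0]>1.7*i[...,1])&(i[...,0]>60)&(d>0)&(abs(W[...,0]-500)<50)&(abs(W[...,1]-318)<50)
    print(c,red.sum(),np.percentile(W[red],[1,50,99],axis=0).round(1).tolist())
    for lo in range(120,360,20):
        m=red&(W[...,2]>lo)&(W[...,2]<lo+20)
        if m.sum()>8: print(lo,m.sum(),np.percentile(W[m],[3,50,97],axis=0).round(1).tolist())
    wh=(i.min(-1)>120)&(abs(W[...,0]-500)<40)&(abs(W[...,1]-318)<40)&(W[...,2]>140)
    print("collar",wh.sum(),np.percentile(W[wh],[3,50,97],axis=0).round(1).tolist() if wh.sum() else"")
E
python3 - <<'E'
import cv2
a=cv2.imread("pics/scene3.png")[60:240,300:500];b=cv2.imread("pics/wrist3.png")
cv2.imwrite("pics/c3.png",cv2.hconcat([cv2.resize(a,(400,360),interpolation=2),cv2.resize(b,(400,360))]))
E
```

```text
5.3 [497.5 321.3 307. ] z [ 0.011  0.015 -1.   ] x [-0.292 -0.956 -0.017] [ 8.460e-01  2.780e-01  4.100e-02 -1.000e-03 -1.315e+00  4.290e-01] F [-0.   0.6 -1. ] w 20.348112394834285 v [-0.     0.007 -0.01  -0.002  0.005  0.002]
scene 735 [[481.4, 305.5, 145.9], [501.7, 317.0, 211.3], [508.9, 336.5, 341.2]]
140 86 [[485.3, 306.0, 144.0], [503.6, 314.0, 151.6], [508.1, 330.4, 159.7]]
160 105 [[486.5, 305.9, 161.3], [503.5, 314.2, 170.6], [508.5, 333.9, 179.7]]
180 108 [[486.3, 306.4, 181.3], [502.8, 313.0, 190.3], [508.1, 333.5, 199.6]]
200 170 [[479.5, 306.1, 200.8], [499.4, 317.0, 213.4], [508.6, 337.8, 216.9]]
280 98 [[489.8, 312.1, 280.6], [499.6, 316.7, 290.5], [503.4, 327.2, 299.7]]
300 67 [[497.4, 313.7, 300.6], [501.8, 319.3, 309.4], [504.8, 329.9, 319.3]]
320 75 [[491.6, 314.2, 321.0], [501.9, 319.4, 331.5], [504.4, 330.0, 339.7]]
340 21 [[487.6, 316.3, 340.1], [496.7, 323.0, 341.0], [503.0, 329.4, 341.8]]
collar 21 [[477.6, 313.5, 274.9], [501.0, 328.9, 276.3], [507.1, 338.3, 277.8]]
wrist 6404 [[485.2, 305.8, 158.7], [501.7, 319.6, 318.9], [509.9, 336.5, 343.0]]
140 75 [[497.2, 305.8, 150.4], [507.2, 316.7, 152.2], [509.3, 332.8, 159.8]]
160 198 [[495.4, 305.1, 160.8], [507.4, 317.5, 170.5], [509.9, 333.9, 179.5]]
180 233 [[496.1, 305.1, 180.7], [507.7, 316.7, 190.3], [510.4, 333.7, 199.3]]
200 1390 [[484.1, 306.0, 201.4], [499.8, 318.5, 216.6], [509.8, 337.3, 218.2]]
280 534 [[495.6, 311.8, 282.1], [503.2, 318.4, 291.6], [504.7, 328.7, 299.6]]
300 820 [[496.6, 311.8, 300.9], [503.6, 318.8, 310.9], [505.1, 328.8, 319.4]]
320 1230 [[496.7, 311.8, 320.7], [504.0, 318.6, 331.4], [505.4, 328.4, 339.7]]
340 1916 [[486.7, 312.8, 340.4], [495.9, 321.4, 341.9], [504.2, 330.1, 343.0]]
collar 592 [[476.7, 286.2, 213.0], [503.7, 329.0, 278.0], [509.9, 339.9, 371.5]]
```

View pics/c3.png

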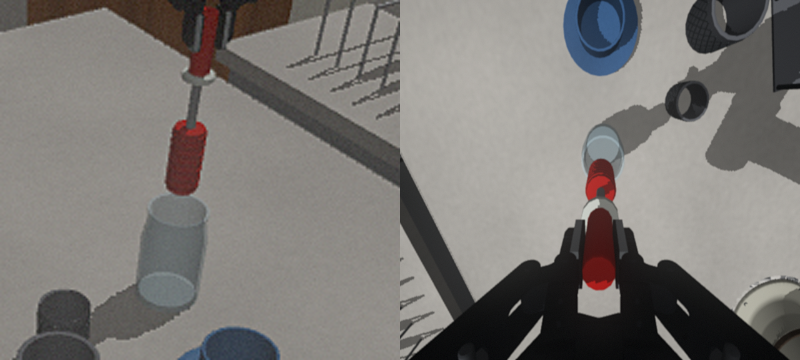

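>>> play_rows:
  offset:
    - [3,-20,0]
    - [3,-30,0]
    - [3,-30,0]
    - [3,-30,0]
    - [3,-30,0]
    - [3,-30,0]
    - [3,-30,0]
    - [3,-30,0]
    - [3,-30,0]
    - [0,-20,0]
    - [0,0,0]
    - [0,0,0]
  turn: [0,0,0,0,0,0,0,0,0,0,0,0]

```text
clock: 6.6
position: [517.8, 21.5, 295.7]
ee_rot: [-0.594, 0.805, 0.004, -0.001]
contact_force: [0.3, 0.4, -0.6]
gripper_width: 20.4
```

```bash
python3 st.py; cat > rk.py <<'E'
import sys
from h import *
n=sys.argv[1]
im,d=eyes.get_image("wrist");W=cloud("wrist",d);np.savez(n+".npz",im=im,d=d,w=W);save(n+".png",im)
i=im.astype(int);x,y,z=W[...,0],W[...,1],W[...,2]
near=(x>450)&(x<650)&(y>-270)&(y<0)
b=near&(abs(z-165)<6);print("board z",np.median(z[b]),b.sum())
r=cv2.minAreaRect(W[b][:,:2].astype(np.float32));print(r)
# brown board pixels rasterised 1mm
g=np.zeros((300,220,3),np.uint8)
from scipy.interpolate import griddata
p=eyes.camera_params("wrist");K=np.array(p["camera_matrix"]);T=np.array(p["camera_from_world"])
# rectified view on plane z=165, 2px/mm: rows=x from 640 down, cols=y 0..-260
yy=np.arange(10,-260,-.5);xx=np.arange(650,450,-.5)
X,Y=np.meshgrid(xx,yy,indexing="ij");P=np.stack([X,Y,np.full_like(X,165),np.ones_like(X)],-1)@T.T
u=(P[...,0]/P[...,2]*K[0,0]+K[0,2]).astype(np.float32);v=(P[...,1]/P[...,2]*K[1,1]+K[1,2]).astype(np.float32)
R=cv2.remap(im,u,v,cv2.INTER_CUBIC);Z=cv2.remap(d.astype(np.float32),u,v,cv2.INTER_NEAREST)
np.savez(n+"r.npz",R=R)
for xm in range(460,650,20): cv2.putText(R,str(xm),(0,int((650-xm)*2)),0,.35,(255,255,0));R[int((650-xm)*2),::8]=255
for ym in range(0,-260,-20): cv2.putText(R,str(ym),(int((10-ym)*2),10),0,.35,(255,255,0));R[::8,int((10-ym)*2)]=255
save(n+"r.png",cv2.resize(R,(800,593)))
pm=near&(z>190)&(i[...,2]>1.5*i[...,0])
for lo in(168,180,195,205,215):
    m=near&(i[...,2]>1.5*i[...,0])&(z>lo)&(z<lo+10)
    if m.sum()>8: print("post",lo,m.sum(),np.percentile(W[m],[2,50,98],axis=0).round(1).tolist())
E
python3 rk.py w4
```

```text
6.6 [517.8  21.5 295.7] z [-0.006  0.005 -1.   ] x [-0.295 -0.956 -0.002] [ 0.351  0.164 -0.134 -0.007 -1.278  0.922] F [ 0.3  0.4 -0.6] w 20.3503495535562 v [-0.022 -0.005 -0.016  0.002 -0.002  0.006]
board z 165.11291685187922 43831
((552.3624267578125, -133.734619140625), (208.22750854492188, 140.54116821289062), 88.9486312866211)
post 168 621 [[516.3, -206.8, 168.3], [538.5, -188.0, 174.0], [550.8, -184.2, 177.8]]
post 180 865 [[516.4, -209.0, 180.1], [537.8, -191.4, 184.9], [548.7, -186.3, 189.8]]
post 195 700 [[520.5, -205.2, 195.2], [535.0, -194.7, 199.6], [544.1, -190.7, 204.8]]
post 205 290 [[522.9, -199.9, 205.1], [532.2, -195.8, 207.4], [540.2, -193.5, 211.4]]
```

View pics/w4r.png

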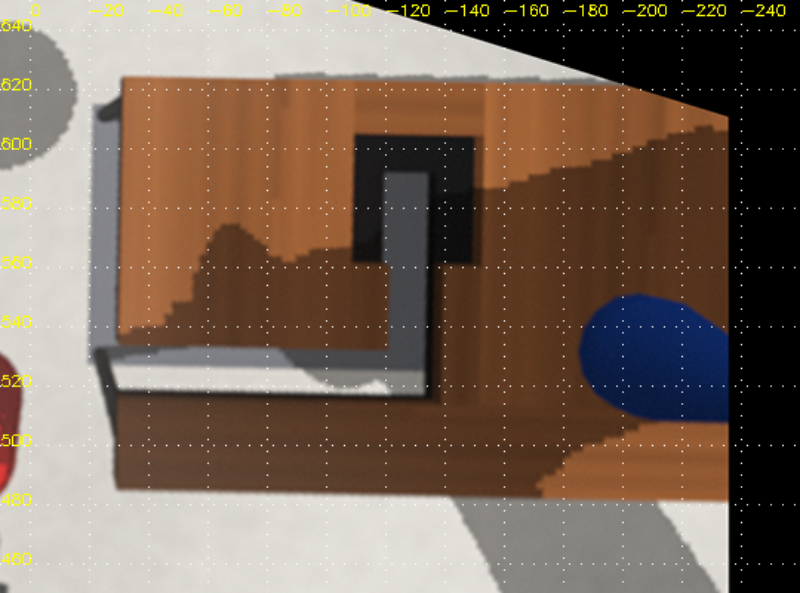

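```bash
cat > br.py <<'E'
import sys
from h import *
from scipy.optimize import least_squares
# fit vertical-ish axis from red pixels: handle r=11 & head r=18.5, given z of origin
def fit(im,W,tcp):
    i=im.astype(int);x,y,z=W[...,0],W[...,1],W[...,2];zo=tcp[2]-165
    red=(i[...,0]>1.9*i[...,1])&(i[...,0]>50)&(abs(x-tcp[0])<35)&(abs(y-tcp[1])<35)
    out={}
    for nm,lo,hi,r in(("head",8,68,18.5),("handle",140,192,11)):
        m=red&(z>zo+lo)&(z<zo+hi)
        if m.sum()<50: continue
        P=W[m]
        f=lambda q:np.hypot(P[:,0]-q[0]-q[2]*(P[:,2]-zo-130)/100,P[:,1]-q[1]-q[3]*(P[:,2]-zo-130)/100)-r
        f1=lambda q:np.hypot(P[:,0]-q[0],P[:,1]-q[1])-r
        s=least_squares(f1,[tcp[0],tcp[1]],loss="soft_l1");out[nm]=(s.x.round(1),m.sum(),round(float(np.abs(s.fun).mean()),1),P[:,2].mean().round()-zo.round())
    t=red&(z>zo+170);print("topz",np.percentile(z[t],98) if t.sum() else None,"exp",zo+200)
    return out
if __name__=="__main__":
    s=arm.read_state()
    if len(sys.argv)>1: q=np.load(sys.argv[1]);im,W=q["im"],q["w"]
    else:
        im,d=eyes.get_image("wrist");W=cloud("wrist",d)
    print(s["position"].round(1),fit(im,W,np.array(s["position"])))
E
python3 br.py w4.npz
```

```text
topz 331.930409486224 exp 330.7457292456383
[517.8  21.8 295.7] {'head': (array([509.3,  22.3]), np.int64(624), 0.6, np.float64(40.0)), 'handle': (array([514.2,  23. ]), np.int64(2196), 0.4, np.float64(170.0))}
```

>>> play_rows:
  offset:
    - [6,0,-15]
    - [6,0,-20]
    - [0,0,-20]
    - [0,0,-17]
    - [0,0,0]
    - [0,0,0]
  turn: [0,0,0,0,0,0]

```text
clock: 7.25
position: [530.3, 26.3, 221.8]
ee_rot: [-0.597, 0.802, 0.003, -0.0]
contact_force: [0.6, -0.9, -0.2]
gripper_width: 20.6
```

```bash
python3 st.py; python3 br.py
```

```text
7.25 [530.3  26.3 221.8] z [-0.005  0.005 -1.   ] x [-0.287 -0.958 -0.003] [ 0.352  0.235 -0.231 -0.007 -1.107  0.931] F [ 0.6 -0.9 -0.2] w 20.56024222238509 v [ 0.013  0.011 -0.017 -0.01   0.001 -0.003]
topz 257.8960904285087 exp 256.7731012753934
[530.3  26.3 221.8] {'head': (array([521.9,  27. ]), np.int64(618), 0.5, np.float64(40.0)), 'handle': (array([526.5,  27.5]), np.int64(2198), 0.4, np.float64(170.0))}
```

>>> play_rows:
  offset:
    - [0,-15,0]
    - [0,-15,0]
    - [0,-10,0]
    - [0,0,0]
  turn: [0,0,0,0]

```text
clock: 7.7
position: [531.5, -16.1, 225.0]
ee_rot: [-0.597, 0.802, 0.002, 0.002]
contact_force: [0.9, 0.3, -1.4]
gripper_width: 20.6
```

```bash
python3 st.py; python3 br.py;python3 rk.py w5
```

```text
7.7 [531.5 -16.1 225. ] z [ 0.001  0.006 -1.   ] x [-0.286 -0.958 -0.006] [ 0.272  0.231 -0.228 -0.006 -1.109  1.012] F [ 0.9  0.3 -1.4] w 20.572053622759245 v [-0.006 -0.007  0.006 -0.002 -0.001  0.001]
topz 261.1606661381768 exp 259.95206751212186
[531.5 -16.1 225. ] {'head': (array([524. , -14.9]), np.int64(431), 0.5, np.float64(41.0)), 'handle': (array([527.9, -14.7]), np.int64(2214), 0.4, np.float64(171.0))}
board z 164.86561407864008 62288
((552.589111328125, -115.48571014404297), (198.08340454101562, 140.81517028808594), 88.93669128417969)
post 168 1069 [[518.6, -202.8, 168.2], [539.9, -187.9, 173.8], [551.0, -184.0, 177.8]]
post 180 1045 [[518.4, -195.9, 180.1], [534.4, -189.4, 184.2], [547.2, -186.0, 189.5]]
```

View pics/w5r.png

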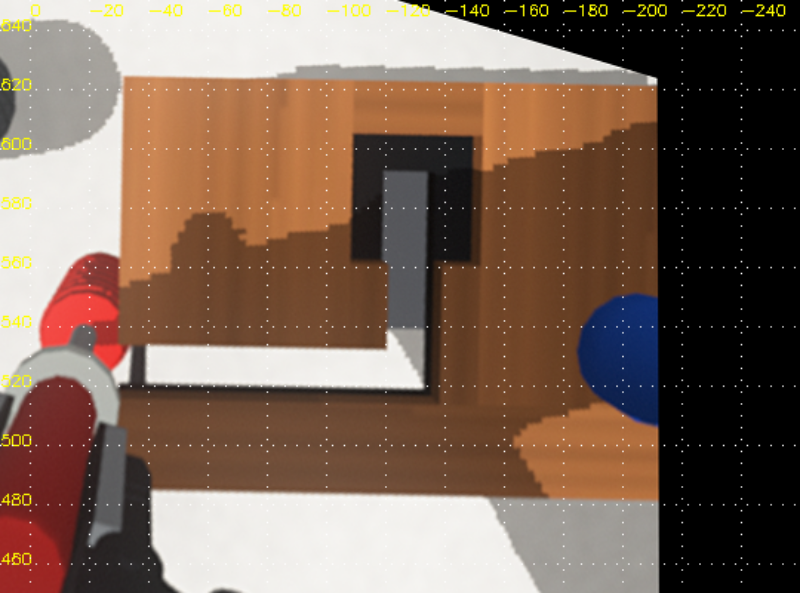

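>>> play_rows:
  offset:
    - [-1,-10,-2]
    - [-0.5,-10,-1]
    - [0,-10,0]
    - [0,-10,0]
    - [0,-10,0]
    - [0,-10,0]
    - [0,0,0]
  turn: [0,0,0,0,0,0,0]

```text
clock: 8.5
position: [529.7, -80.5, 221.4]
ee_rot: [-0.598, 0.802, 0.002, 0.002]
contact_force: [-1.1, 0.3, -2.0]
gripper_width: 20.7
```

```bash
python3 st.py; python3 br.py
```

```text
8.5 [529.7 -80.5 221.4] z [ 0.     0.006 -1.   ] x [-0.285 -0.958 -0.006] [ 0.148  0.241 -0.224 -0.007 -1.105  1.136] F [-1.1  0.3 -2. ] w 20.65082434183713 v [ 0.003 -0.001  0.001 -0.007  0.002 -0.002]
topz 257.547530726584 exp 256.37871602787664
[529.7 -80.5 221.4] {'handle': (array([526., -79.]), np.int64(2229), 0.4, np.float64(171.0))}
```

>>> play_rows:
  offset:
    - [-0.5,-10,0]
    - [0,-10,0]
    - [0,-10,0]
    - [0,-10,0]
    - [0,-7,0]
    - [0,0,0]
    - [0,0,0]
  turn: [0,0,0,0,0,0,0]

```text
clock: 9.25
position: [529.2, -131.3, 221.3]
ee_rot: [-0.598, 0.802, 0.002, 0.002]
contact_force: [-0.7, -0.6, -0.1]
gripper_width: 20.6
```

```bash
python3 st.py; python3 br.py;python3 rk.py w6
```

```text
9.25 [ 529.2 -131.3  221.3] z [ 0.001  0.007 -1.   ] x [-0.285 -0.958 -0.006] [ 0.051  0.258 -0.201 -0.007 -1.111  1.234] F [-0.7 -0.6 -0.1] w 20.561794330338792 v [-0.008  0.002  0.003  0.001 -0.     0.005]
topz 257.4937429259982 exp 256.3491419252588
[ 529.2 -131.3  221.3] {'head': (array([ 521.8, -130.5]), np.int64(274), 0.5, np.float64(42.0)), 'handle': (array([ 525.5, -130.1]), np.int64(2265), 0.4, np.float64(171.0))}
board z 165.0150021756267 59296
((552.3785400390625, -134.80592346191406), (211.50184631347656, 140.877197265625), 88.78228759765625)
post 168 530 [[529.4, -219.3, 168.2], [547.4, -195.9, 174.8], [551.1, -184.9, 177.9]]
post 180 949 [[523.8, -219.4, 180.1], [544.1, -196.7, 185.0], [549.2, -186.9, 189.8]]
post 195 849 [[525.9, -215.1, 195.2], [540.4, -198.7, 199.9], [544.6, -191.5, 204.7]]
post 205 761 [[527.2, -212.6, 205.2], [537.9, -200.3, 209.7], [541.5, -194.4, 214.8]]
post 215 722 [[526.6, -210.0, 215.3], [533.1, -203.7, 219.1], [538.3, -197.8, 220.5]]
```

View pics/w6r.png

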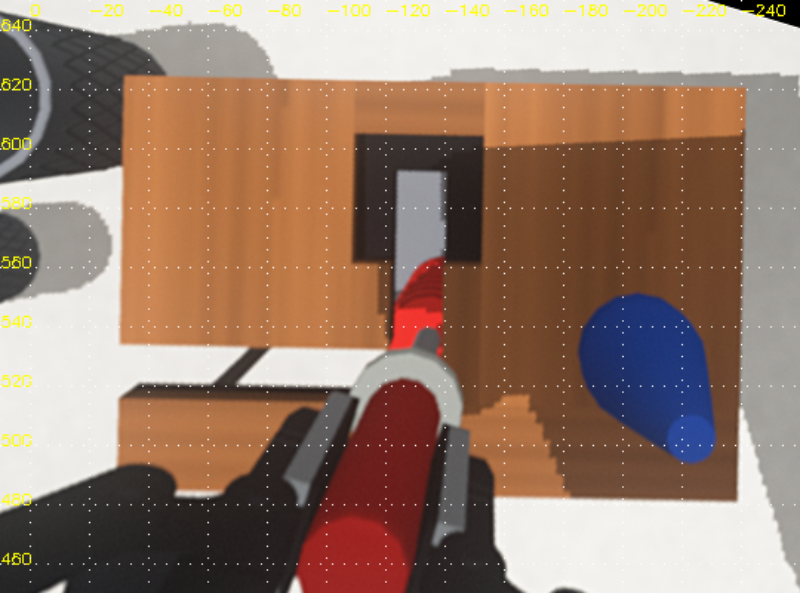

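>>> play_rows:
  offset:
    - [8,0,0]
    - [10,0,0]
    - [10,0,0]
    - [10,0,0]
    - [10,0,0]
    - [6,-0.5,0]
    - [0,0,0]
    - [0,0,0]
  turn: [0,0,0,0,0,0,0,0]

```text
clock: 10.15
position: [589.6, -130.2, 220.5]
ee_rot: [-0.599, 0.801, 0.002, 0.002]
contact_force: [-0.2, 0.1, -1.5]
gripper_width: 20.3
```

```bash
python3 st.py; python3 br.py
```

```text
10.15 [ 589.6 -130.2  220.5] z [ 0.     0.006 -1.   ] x [-0.282 -0.959 -0.006] [ 0.047  0.357 -0.06  -0.007 -1.153  1.24 ] F [-0.2  0.1 -1.5] w 20.31816969365917 v [-0.     0.011  0.007  0.001 -0.002 -0.002]
topz 256.64007605673834 exp 255.47340484773804
[ 589.6 -130.2  220.5] {'handle': (array([ 585.8, -129.1]), np.int64(2232), 0.4, np.float64(171.0))}
```

>>> play_rows:
  offset:
    - [-1.4,-1.5,-6]
    - [0,0,-7]
    - [0,0,-5]
    - [0,0,-3]
    - [0,0,0]
  turn: [0,0,0,0,0]

```text
clock: 10.7
position: [586.2, -131.9, 197.6]
ee_rot: [-0.599, 0.801, 0.003, 0.002]
contact_force: [0.0, 0.3, -1.1]
gripper_width: 20.8
```

```bash
python3 st.py; python3 br.py; python3 rk.py w7
```

```text
10.7 [ 586.2 -131.9  197.6] z [-0.001  0.007 -1.   ] x [-0.283 -0.959 -0.006] [ 0.044  0.37  -0.1   -0.008 -1.102  1.243] F [ 0.   0.3 -1.1] w 20.755019596240487 v [-0.    -0.    -0.002  0.001  0.003  0.001]
topz 233.917980648115 exp 232.5606636785849
[ 586.2 -131.9  197.6] {'handle': (array([ 582.7, -130.9]), np.int64(2252), 0.4, np.float64(170.0))}
board z 165.3514675652173 43977
((552.6839599609375, -134.90130615234375), (211.404052734375, 141.519775390625), 88.83597564697266)
post 168 850 [[534.8, -221.2, 168.3], [548.3, -199.5, 174.1], [551.6, -185.4, 177.9]]
post 180 1142 [[536.6, -220.0, 180.1], [545.8, -201.7, 184.8], [549.7, -188.3, 189.8]]
post 195 944 [[536.4, -215.8, 195.2], [541.9, -203.2, 199.8], [545.2, -193.6, 204.7]]
post 205 755 [[534.8, -213.3, 205.2], [539.5, -204.6, 209.6], [542.2, -197.1, 214.8]]
post 215 411 [[529.4, -210.7, 215.2], [536.7, -206.3, 218.6], [539.4, -200.7, 220.4]]
```

View pics/w7r.png

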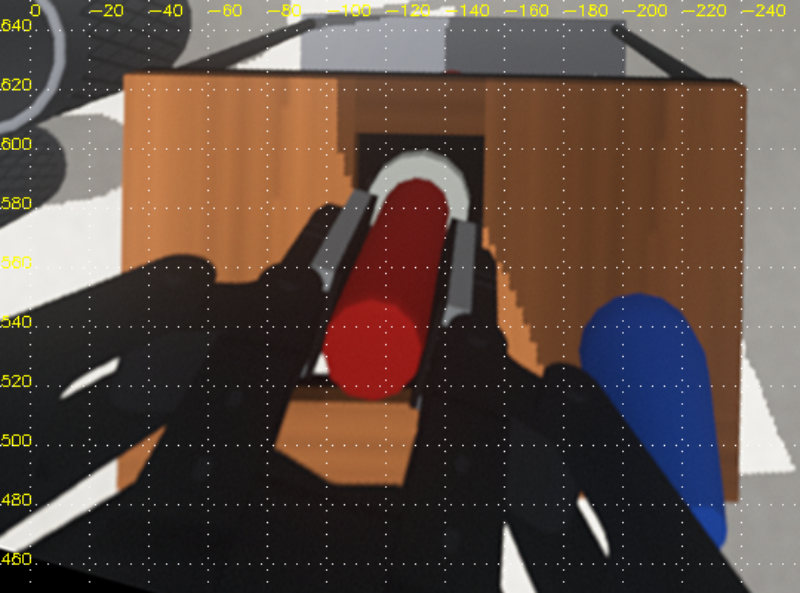

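>>> play_rows:
  offset:
    - [0.5,0,-2]
    - [0,0,-2]
    - [0,0,-2]
    - [0,0,-1]
  turn: [0,0,0,0]

```text
clock: 11.2
position: [588.0, -132.1, 194.0]
ee_rot: [-0.599, 0.8, 0.001, 0.003]
contact_force: [-1.7, 1.4, 3.3]
gripper_width: 20.6
```

```bash
python3 st.py; python3 br.py
```

```text
11.2 [ 588.  -132.1  194. ] z [ 0.004  0.005 -1.   ] x [-0.281 -0.96  -0.006] [ 0.045  0.374 -0.104 -0.006 -1.089  1.244] F [-1.7  1.4  3.3] w 20.59128280553399 v [ 0.    -0.003 -0.005  0.003  0.008 -0.   ]
topz 230.05795602997787 exp 228.96172692053153
[ 588.  -132.1  194. ] {'head': (array([ 579.9, -131.4]), np.int64(91), 0.4, np.float64(16.0)), 'handle': (array([ 584.3, -131. ]), np.int64(2248), 0.4, np.float64(170.0))}
```

>>> play_rows:
  offset:
    - [0,0,-1]
    - [0,0,0]
  turn: [0,0]

```text
clock: 11.45
position: [588.1, -132.1, 194.0]
ee_rot: [-0.6, 0.8, 0.001, 0.004]
contact_force: [-0.9, 0.2, -1.4]
gripper_width: 20.9
```

>>> play_rows:
  offset:
    - [0,0,0]
    - [0,0,0]
    - [0,0,0]
    - [0,0,0]
  turn: [0,0,0,0]
  grip: 0

```text
clock: 11.85
position: [588.6, -132.2, 192.7]
ee_rot: [-0.599, 0.8, 0.001, 0.004]
contact_force: [-0.4, 0.8, -0.6]
gripper_width: 42.5
```

```bash
python3 st.py; python3 br.py
```

```text
11.85 [ 588.6 -132.2  192.7] z [ 0.005  0.005 -1.   ] x [-0.282 -0.96  -0.007] [ 0.045  0.375 -0.106 -0.006 -1.084  1.244] F [-0.4  0.8 -0.6] w 42.54062976383031 v [-0.001  0.004 -0.003 -0.001  0.007  0.001]
topz 230.00002094771875 exp 227.6567862084561
[ 588.6 -132.2  192.7] {'head': (array([ 581.4, -129.6]), np.int64(155), 0.4, np.float64(20.0)), 'handle': (array([ 584.3, -131.1]), np.int64(2221), 0.3, np.float64(170.0))}
```

>>> play_rows:
  offset:
    - [-2,1,5]
    - [0,0,15]
    - [0,0,25]
    - [0,0,30]
    - [0,0,30]
    - [0,0,0]
  turn: [0,0,0,0,0,0]

```text
clock: 12.5
position: [584.9, -131.1, 301.8]
ee_rot: [-0.599, 0.801, 0.001, 0.003]
contact_force: [-0.0, -0.1, 0.3]
gripper_width: 42.3
```

```bash
python3 st.py; python3 - <<'E'
from h import *
from br import fit
im,d=eyes.get_image("wrist");W=cloud("wrist",d);save("w8.png",im)
print(fit(im,W,np.array([584,-131,194.])))
im,d=eyes.get_image("scene");W=cloud("scene",d);save("s8.png",im)
print(fit(im,W,np.array([584,-131,194.])))
E
```

```text
12.5 [ 584.9 -131.1  301.8] z [ 0.003  0.005 -1.   ] x [-0.282 -0.96  -0.005] [ 0.047  0.301  0.062 -0.005 -1.329  1.239] F [-0.  -0.1  0.3] w 42.29543391343823 v [ 0.003  0.019 -0.063 -0.037  0.008 -0.001]
topz 227.7295816974492 exp 229.0
{'handle': (array([ 582.7, -130.1]), np.int64(461), 0.2, np.float64(169.0))}
topz 228.69310920975175 exp 229.0
{'head': (array([ 582.1, -129.6]), np.int64(461), 1.0, np.float64(39.0)), 'handle': (array([ 581.1, -129.8]), np.int64(316), 0.7, np.float64(167.0))}
```

>>> play_rows:
  offset:
    - [-6,25,0]
    - [-6,28,0]
    - [-6,28,0]
    - [-6,28,0]
    - [-6,28,0]
    - [-6,28,0]
    - [-6,28,0]
    - [-6,28,0]
    - [-6,28,0]
    - [-4,25,0]
    - [0,0,0]
    - [0,0,0]
  turn: [0,0,0,0,0,0,0,0,0,0,0,0]
  grip: 1

```text
clock: 13.8
position: [512.5, 151.6, 278.8]
ee_rot: [-0.597, 0.802, 0.011, -0.015]
contact_force: [-0.1, 0.7, -0.1]
gripper_width: 85.3
```

```bash
python3 st.py; cat > fl.py <<'E'
import sys
from h import *
from scipy.optimize import least_squares
cx,cy,zt=map(float,sys.argv[1:4])
im,d=eyes.get_image("wrist");W=cloud("wrist",d);np.savez("fl.npz",im=im,d=d,w=W);save("fl%s.png"%(sys.argv[4]),im)
near=np.hypot(W[...,0]-cx,W[...,1]-cy)<34
i=im.astype(int);grey=(i.max(-1)-i.min(-1)<40)&(i.max(-1)<130)
m=near&grey&(abs(W[...,2]-zt)<3)
P=W[m];s=least_squares(lambda q:np.hypot(P[:,0]-q[0],P[:,1]-q[1])-26,[cx,cy],loss="soft_l1")
print("rim",m.sum(),s.x.round(1),np.abs(s.fun).mean().round(2),np.median(P[:,2]).round(1),"ext",np.percentile(P,[1,99],axis=0).round(1).tolist())
# rim tilt: plane fit
A=np.c_[P[:,:2]-s.x,np.ones(len(P))];print("tilt",np.linalg.lstsq(A,P[:,2],rcond=None)[0].round(3))
E
python3 fl.py 524 149.5 70 a
```

```text
13.8 [512.5 151.6 278.8] z [-0.038 -0.001 -0.999] x [-0.286 -0.958  0.011] [ 0.579  0.218 -0.102 -0.021 -1.283  0.708] F [-0.1  0.7 -0.1] w 85.33286491113044 v [ 0.018  0.012 -0.013 -0.007  0.007 -0.003]
rim 570 [525.5 150.6] 1.0 69.8 ext [[499.1, 124.0, 67.2], [552.3, 176.9, 71.4]]
tilt [-0.0000e+00 -4.0000e-03  6.9672e+01]
```

>>> play_rows:
  offset:
    - [6,0,-25]
    - [7,-1,-25]
    - [0,0,-25]
    - [0,0,-25]
    - [0,0,-25]
    - [0,0,-20]
    - [0,0,0]
    - [0,0,0]
  turn: [0,0,0,0,0,0,0,0]

```text
clock: 14.65
position: [526.5, 141.0, 128.1]
ee_rot: [-0.593, 0.805, 0.011, -0.016]
contact_force: [-0.2, -0.0, -0.2]
gripper_width: 85.1
```

```bash
python3 st.py; python3 fl.py 525 150 70 b
```

```text
14.65 [526.5 141.  128.1] z [-0.039 -0.002 -0.999] x [-0.297 -0.955  0.013] [ 0.548  0.367 -0.296 -0.023 -0.943  0.734] F [-0.2 -0.  -0.2] w 85.0588640113451 v [-0.016  0.013 -0.022 -0.007 -0.001  0.002]
rim 1442 [525.7 150.7] 1.0 69.7 ext [[499.3, 124.2, 67.1], [552.3, 176.7, 71.2]]
tilt [ 3.0000e-03 -4.0000e-03  6.9583e+01]
```

>>> play_rows:
  offset:
    - [0,10,0]
    - [0,0,0]
    - [0,0,-10]
    - [0,0,0]
  turn: [0,0,0,0]

```text
clock: 15.1
position: [528.3, 152.8, 121.1]
ee_rot: [-0.593, 0.805, 0.011, -0.012]
contact_force: [-0.1, 0.1, -0.7]
gripper_width: 85.2
```

>>> play_rows:
  offset:
    - [-2.5,-1,-10]
    - [0,0,-12]
    - [0,0,-12]
    - [0,0,0]
  turn: [0,0,0,0]

```text
clock: 15.5
position: [524.9, 151.5, 83.9]
ee_rot: [-0.593, 0.805, 0.011, -0.013]
contact_force: [-0.0, -0.5, 0.6]
gripper_width: 85.4
```

>>> play_rows:
  offset:
    - [0,-0.5,-12]
    - [0,0,-12]
    - [0,0,-12]
    - [0,0,-12]
    - [0,0,0]
  turn: [0,0,0,0,0]

```text
clock: 16.0
position: [524.5, 150.5, 30.6]
ee_rot: [-0.593, 0.805, 0.011, -0.014]
contact_force: [0.8, 0.3, 1.0]
gripper_width: 85.7
```

```bash
python3 st.py; python3 fl.py 525 150 70 c
```

```text
16.0 [524.5 150.5  30.6] z [-0.035  0.001 -0.999] x [-0.297 -0.955  0.01 ] [ 0.566  0.496 -0.389 -0.03  -0.715  0.726] F [0.8 0.3 1. ] w 85.66021725521563 v [ 0.    -0.008  0.014  0.011  0.     0.001]
rim 4581 [526.9 150.7] 1.03 70.3 ext [[500.4, 124.3, 67.1], [553.4, 175.5, 71.8]]
tilt [ 1.1000e-02 -9.0000e-03  6.9907e+01]
```

>>> play_rows:
  offset:
    - [1,0,0]
    - [0,0,0]
    - [0,0,0]
    - [0,0,0]
    - [0,0,0]
    - [0,0,0]
  turn: [0,0,0,0,0,0]
  grip: -1

```text
clock: 16.65
position: [527.4, 151.5, 33.1]
ee_rot: [-0.593, 0.805, 0.01, -0.011]
contact_force: [0.5, -1.1, -1.4]
gripper_width: 55.0
```

>>> play_rows:
  offset:
    - [0,0,15]
    - [0,0,20]
    - [0,0,30]
    - [0,0,35]
    - [0,0,35]
    - [0,0,35]
    - [0,0,35]
    - [0,0,30]
    - [0,0,0]
    - [0,0,0]
  turn: [0,0,0,0,0,0,0,0,0,0]

```text
clock: 17.65
position: [522.3, 149.1, 275.1]
ee_rot: [-0.592, 0.806, 0.011, -0.014]
contact_force: [-0.5, 1.2, -2.0]
gripper_width: 55.4
```

```bash
python3 st.py; python3 - <<'E'
from h import *
s=arm.read_state();p=s["position"]
im,d=eyes.get_image("scene");W=cloud("scene",d);save("s9.png",im)
im,d=eyes.get_image("wrist");W=cloud("wrist",d);np.savez("w9.npz",im=im,d=d,w=W);save("w9.png",im)
m=(np.hypot(W[...,0]-p[0],W[...,1]-p[1])<33)&(W[...,2]>p[2]-60)&(W[...,2]<p[2]+60)
print(m.sum(),np.percentile(W[m][:,2],[1,10,50,90,99]).round(1))
E
python3 - <<'E'
import cv2
a=cv2.imread("pics/s9.png")[60:330,240:480];b=cv2.imread("pics/w9.png")
cv2.imwrite("pics/c9.png",cv2.hconcat([cv2.resize(a,(320,360),interpolation=2),cv2.resize(b,(480,360))]))
E
```

```text
17.65 [522.3 149.1 275.1] z [-0.037  0.001 -0.999] x [-0.299 -0.954  0.01 ] [ 0.565  0.234 -0.089 -0.022 -1.277  0.709] F [-0.5  1.2 -2. ] w 55.38123150959386 v [ 0.001 -0.025  0.033  0.017 -0.006 -0.   ]
23312 [245.7 262.5 297.6 312.5 331.5]
```

View pics/c9.png

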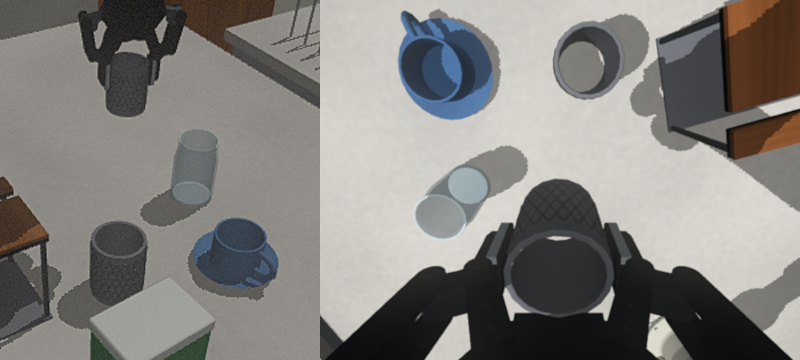

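```bash
cat > po.py <<'E'
from h import *
from scipy.optimize import least_squares
def post(n):
    q=np.load(n);im,W=q["im"].astype(int),q["w"]
    m=(W[...,2]>176)&(W[...,2]<216)&(im[...,2]>1.6*im[...,0])&(np.hypot(W[...,0]-532,W[...,1]+204)<35)
    P=W[m];r=20-14*(P[:,2]-175)/45
    s=least_squares(lambda q:np.hypot(P[:,0]-q[0],P[:,1]-q[1])-r,[532,-204],loss="soft_l1");print(n,"post",m.sum(),s.x.round(1),np.abs(s.fun).mean().round(2))
def filt(n,tcp):
    q=np.load(n);im,W=q["im"].astype(int),q["w"];zt=tcp[2]+37.5
    c=np.array([tcp[0],tcp[1]])
    m=(np.hypot(W[...,0]-c[0],W[...,1]-c[1])<33)&(abs(W[...,2]-zt)<5);P=W[m]
    # outer wall below the rim facing the camera
    m2=(np.hypot(W[...,0]-c[0],W[...,1]-c[1])<36)&(W[...,2]>zt-66)&(W[...,2]<zt-6)&(W[...,0]>c[0]+14)
    for nm,lo,hi in(("low",-66,-40),("mid",-40,-6)):
        k=m2&(W[...,2]>zt+lo)&(W[...,2]<zt+hi)&(np.hypot(W[...,0]-c[0],W[...,1]-c[1])>20);Q=W[k]
        if len(Q)<30: continue
        s=least_squares(lambda q:np.hypot(Q[:,0]-q[0],Q[:,1]-q[1])-28,c,loss="soft_l1");print("wall",nm,len(Q),s.x.round(1),np.abs(s.fun).mean().round(2),"zmin",np.percentile(Q[:,2],1).round(1))
    s=least_squares(lambda q:np.hypot(P[:,0]-q[0],P[:,1]-q[1])-26,c,loss="soft_l1")
    A=np.c_[P[:,:2]-s.x,np.ones(len(P))];print("rim",len(P),s.x.round(1),"plane",np.linalg.lstsq(A,P[:,2],rcond=None)[0].round(3))
E
python3 - <<'E'
from po import *
for n in("w4.npz","w5.npz","w6.npz","w7.npz","top0.npz","scene0.npz"): post(n)
filt("w9.npz",[522.3,149.1,275.1])
E
```

```text
w4.npz post 2630 [ 531.1 -204.6] 0.52
w5.npz post 1647 [ 531.2 -204.5] 0.56
w6.npz post 3453 [ 531.1 -204.6] 0.32
w7.npz post 3899 [ 531.4 -204.7] 0.44
top0.npz post 234 [ 529.6 -205.8] 0.75
scene0.npz post 434 [ 528.3 -203.5] 0.92
wall low 1553 [520.9 149.7] 0.34 zmin 247.0
wall mid 4455 [521.3 150.7] 0.94 zmin 273.2
rim 6500 [522.8 149.4] plane [ 9.00000e-03 -1.20000e-02  3.11749e+02]
```

>>> play_rows:
  offset:
    - [0,-15,10]
    - [0,-25,5]
    - [0,-30,0]
    - [1,-30,0]
    - [1,-30,0]
    - [1,-30,0]
    - [1,-30,0]
    - [1,-30,0]
    - [1,-30,0]
    - [1,-20,0]
    - [0,0,0]
    - [0,0,0]
  turn: [0,0,0,0,0,0,0,0,0,0,0,0]

```text
clock: 18.95
position: [521.4, -139.3, 280.2]
ee_rot: [-0.591, 0.806, 0.016, -0.028]
contact_force: [0.2, 0.2, -0.8]
gripper_width: 54.8
```

```bash
python3 st.py; python3 - <<'E'
from po import *
s=arm.read_state()
im,d=eyes.get_image("wrist");W=cloud("wrist",d);np.savez("w10.npz",im=im,d=d,w=W);save("w10.png",im)
post("w10.npz");filt("w10.npz",s["position"])
E
```

```text
18.95 [ 521.4 -139.3  280.2] z [-0.064 -0.007 -0.998] x [-0.299 -0.954  0.026] [ 0.042  0.239 -0.082  0.005 -1.314  1.222] F [ 0.2  0.2 -0.8] w 54.837981686855265 v [-0.023  0.009 -0.006  0.004 -0.003  0.007]
w10.npz post 1896 [ 531.  -204.5] 0.29
wall low 1549 [ 519.5 -138.2] 0.37 zmin 252.0
wall mid 4450 [ 520.8 -137.1] 0.86 zmin 278.2
rim 6600 [ 522.9 -138.2] plane [-6.00000e-03 -1.80000e-02  3.17002e+02]
```

>>> play_rows:
  offset:
    - [2,-10,0]
    - [2,-12,0]
    - [2,-12,0]
    - [2,-12,0]
    - [1,-10,0]
    - [1,-6,0]
    - [0,0,0]
    - [0,0,0]
  turn: [0,0,0,0,0,0,0,0]

```text
clock: 19.8
position: [532.4, -205.1, 279.7]
ee_rot: [-0.593, 0.805, 0.016, -0.028]
contact_force: [1.1, -0.4, -0.4]
gripper_width: 55.1
```

```bash
python3 st.py; cat > fw.py <<'E'
import sys
from po import *
s=arm.read_state();n=sys.argv[1]
im,d=eyes.get_image("wrist");W=cloud("wrist",d);np.savez(n+".npz",im=im,d=d,w=W);save(n+".png",im)
filt(n+".npz",s["position"])
try: post(n+".npz")
except Exception as e: print("nopost")
E
python3 fw.py w11
```

```text
19.8 [ 532.4 -205.1  279.7] z [-0.065 -0.007 -0.998] x [-0.296 -0.955  0.026] [-0.077  0.292 -0.013  0.013 -1.33   1.343] F [ 1.1 -0.4 -0.4] w 55.063687357109394 v [-0.007  0.006  0.003  0.    -0.     0.003]
wall low 1547 [ 530.5 -204.2] 0.38 zmin 251.6
wall mid 4441 [ 531.9 -203.1] 0.88 zmin 277.7
rim 6613 [ 533.9 -204.2] plane [-7.00000e-03 -1.70000e-02  3.16586e+02]
w11.npz post 1188 [ 531.  -204.5] 0.31
```

>>> play_rows:
  offset:
    - [0,0,-8]
    - [0,0,-12]
    - [0,0,-12]
    - [0,0,-12]
    - [0,0,-8]
    - [0,0,0]
  turn: [0,0,0,0,0,0]

```text
clock: 20.45
position: [531.1, -203.2, 221.8]
ee_rot: [-0.593, 0.804, 0.018, -0.029]
contact_force: [-0.1, 0.1, -1.8]
gripper_width: 55.0
```

```bash
python3 st.py; python3 fw.py w12
```

```text
20.45 [ 531.1 -203.2  221.8] z [-0.068 -0.006 -0.998] x [-0.294 -0.955  0.026] [-0.074  0.327 -0.109  0.012 -1.201  1.341] F [-0.1  0.1 -1.8] w 54.99503618859224 v [ 0.002 -0.     0.004  0.007  0.003  0.   ]
wall low 1542 [ 529.5 -202.6] 0.39 zmin 193.6
wall mid 4406 [ 530.9 -201.5] 0.87 zmin 219.9
rim 6766 [ 533.1 -202.5] plane [-5.00000e-03 -1.10000e-02  2.58977e+02]
w12.npz post 26 [ 531.9 -205.1] 0.24
```

>>> play_rows:
  offset:
    - [1.2,-2,-2]
    - [0,0,-5]
    - [0,0,-5]
    - [0,0,-4]
    - [0,0,0]
  turn: [0,0,0,0,0]

```text
clock: 21.0
position: [533.8, -205.9, 206.5]
ee_rot: [-0.593, 0.804, 0.016, -0.028]
contact_force: [0.6, 0.3, -2.2]
gripper_width: 55.2
```

```bash
python3 st.py; python3 fw.py w13
```

```text
21.0 [ 533.8 -205.9  206.5] z [-0.063 -0.008 -0.998] x [-0.294 -0.955  0.026] [-0.078  0.343 -0.127  0.014 -1.164  1.344] F [ 0.6  0.3 -2.2] w 55.1651879810806 v [-0.002 -0.003  0.007  0.006 -0.001  0.001]
wall low 1543 [ 532.1 -205.2] 0.39 zmin 178.4
wall mid 4436 [ 533.4 -204.1] 0.88 zmin 204.6
rim 6700 [ 535.4 -205.1] plane [-4.00000e-03 -1.50000e-02  2.43534e+02]
w13.npz post 197 [ 530.7 -204.6] 0.83
```

>>> play_rows:
  offset:
    - [-1.5,0.5,-3]
    - [0,0,-3]
    - [0,0,-2]
    - [0,0,0]
  turn: [0,0,0,0]

```text
clock: 21.45
position: [532.5, -205.4, 198.6]
ee_rot: [-0.594, 0.804, 0.015, -0.027]
contact_force: [-1.0, -0.2, -0.5]
gripper_width: 55.2
```

```bash
python3 st.py; python3 fw.py w14
```

```text
21.45 [ 532.5 -205.4  198.6] z [-0.062 -0.008 -0.998] x [-0.294 -0.955  0.026] [-0.078  0.346 -0.143  0.014 -1.143  1.343] F [-1.  -0.2 -0.5] w 55.22885804710783 v [ 0.    -0.002  0.002  0.004  0.002  0.   ]
wall low 1551 [ 530.8 -204.7] 0.37 zmin 170.6
wall mid 4433 [ 532.  -203.6] 0.88 zmin 196.6
rim 6673 [ 534.  -204.6] plane [-5.00000e-03 -1.50000e-02  2.35612e+02]
w14.npz post 609 [ 531.  -204.7] 0.68
```

>>> play_rows:
  offset:
    - [0,0,-1.5]
    - [0,0,-1]
    - [0,0,0]
  turn: [0,0,0]

```text
clock: 21.8
position: [533.2, -205.6, 198.2]
ee_rot: [-0.594, 0.804, 0.014, -0.027]
contact_force: [0.2, 0.5, -1.3]
gripper_width: 54.9
```

>>> play_rows:
  offset:
    - [0,0,0]
    - [0,0,0]
    - [0,0,0]
    - [0,0,0]
    - [0,0,0]
  turn: [0,0,0,0,0]
  grip: 0.8

```text
clock: 22.3
position: [533.6, -205.8, 197.8]
ee_rot: [-0.594, 0.804, 0.014, -0.026]
contact_force: [-0.4, 0.6, -1.0]
gripper_width: 77.0
```

```bash
python3 st.py; python3 fw.py w15
```

```text
22.3 [ 533.6 -205.8  197.8] z [-0.059 -0.009 -0.998] x [-0.293 -0.956  0.026] [-0.077  0.347 -0.144  0.015 -1.137  1.343] F [-0.4  0.6 -1. ] w 77.01161707426249 v [ 0.     0.001 -0.001  0.001  0.002 -0.001]
wall low 1660 [ 531.  -205.1] 0.33 zmin 169.6
wall mid 3972 [ 531.  -205.1] 0.34 zmin 195.8
rim 5092 [ 532.6 -205.6] plane [ 1.0000e-02 -3.0000e-03  2.3387e+02]
w15.npz post 563 [ 530.8 -204.6] 0.68
```

>>> play_rows:
  offset:
    - [0,0,5]
    - [0,0,12]
    - [0,0,18]
    - [0,0,25]
    - [0,0,30]
    - [0,0,30]
    - [0,0,0]
  turn: [0,0,0,0,0,0,0]

```text
clock: 23.05
position: [532.9, -206.3, 327.5]
ee_rot: [-0.594, 0.804, 0.012, -0.026]
contact_force: [-0.2, -0.2, 0.1]
gripper_width: 77.1
```

```bash
python3 st.py; python3 - <<'E'
from po import *
from br import fit
s=arm.read_state()
for c in("wrist","scene"):
    im,d=eyes.get_image(c);W=cloud(c,d);n="f"+c;np.savez(n+".npz",im=im,d=d,w=W);save(n+".png",im)
    print(c);filt(n+".npz",[531,-205,197.5]);post(n+".npz");print(fit(im,W,np.array([584,-131,194.])))
W0=np.load("scene0.npz")["w"]
for q in("carafe","teacup","saucer","tabbox"):
    r=silhouettes("scene",q)
    if r: print(q,r[0]["score"],np.round(r[0]["bbox"]))
im=cv2.imread("pics/fscene.png");w=cv2.imread("pics/fwrist.png")
cv2.imwrite("pics/fin.png",cv2.hconcat([cv2.resize(im[100:400,110:510],(440,330)),cv2.resize(w,(360,330))]))
E
```

```text
23.05 [ 532.9 -206.3  327.5] z [-0.056 -0.011 -0.998] x [-0.293 -0.956  0.027] [-0.077  0.268  0.07   0.016 -1.428  1.347] F [-0.2 -0.2  0.1] w 77.06131825359611 v [ 0.001  0.012 -0.053 -0.037  0.004  0.   ]
wrist
wall low 335 [ 529.8 -204.3] 0.31 zmin 169.8
wall mid 641 [ 529.8 -204.4] 0.31 zmin 195.6
rim 1216 [ 530.6 -204.6] plane [-0.00000e+00  1.00000e-03  2.32454e+02]
fwrist.npz post 701 [ 528.9 -203.5] 0.52
topz 227.70316673998047 exp 229.0
{'handle': (array([ 582.6, -129.8]), np.int64(562), 0.2, np.float64(169.0))}
scene
wall low 341 [ 528.9 -204. ] 0.76 zmin 169.2
wall mid 511 [ 528.9 -204. ] 0.74 zmin 195.4
rim 262 [ 530.4 -204.2] plane [ 2.000e-03 -0.000e+00  2.325e+02]
fscene.npz post 3 [ 494.5 -201.6] 0.49
topz 228.1590997841142 exp 229.0
{'head': (array([ 580.9, -129.7]), np.int64(466), 0.9, np.float64(39.0)), 'handle': (array([ 581.6, -129.9]), np.int64(312), 0.6, np.float64(167.0))}
carafe 0.81 [385. 188.  37.  60.]
teacup 0.75 [423. 246.  55.  44.]
saucer 0.73 [417. 257.  70.  42.]
tabbox 0.85 [354. 320.  97.  96.]
```

View pics/fin.png

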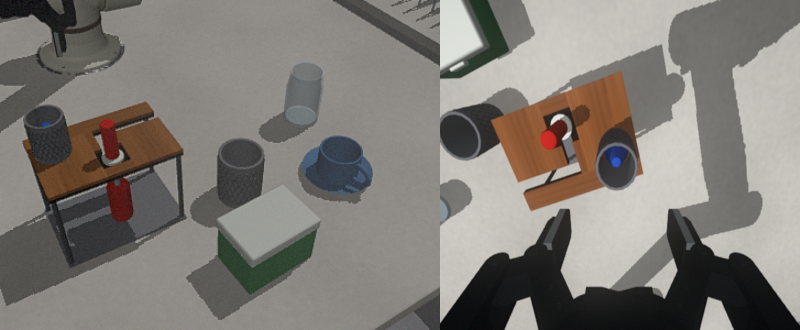

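Brush hangs upright in the recess, the filter stands on the board over the post, the other things are unmoved, and the gripper is clear. Handing in.

```bash
python3 -c "
from bench import arm
print(arm.job_done())"
```

```text
the job is handed in; nothing more can be done
None
```

I drew the brush out of the carafe, took its neck along the slot and round the bend, and lowered the collar into the recess. Then I slipped the smaller filter over the post, backed the gripper off and handed the job in at about 23 s. The hand-in gives no verdict, so the result rests on my last checks.

- **Brush:** it hangs upright, with the handle at (582.6, -129.8) by the wrist camera and the seat measured at about (583, -131). Its top reads 228 mm against 229 mm expected, about 1 mm low. The scene camera puts the head within 1 mm of the handle, so it hangs straight.
- **Filter:** it stands level, with its centre at about (530, -204.5) and the post at about (531, -204.6). The rim reads 232.5 mm against 235 mm expected, 2.5 mm low, with no sign that the filter is riding high.
- **Other things:** the carafe still stands, and its outline in the scene view is within 1 pixel of the start. The teacup, saucer and box are within about 2 pixels.
- **Disagreements between checks:** the scene and wrist cameras differ by 1 to 2 mm on the same points. The wrist reading of the post shifted by about 2 mm in the last view, when the filter partly hid it. The tool had also tilted by about 0.06 rad over the moves, but both pieces stood straight once released.

I viewed 10 pictures, as budgeted.

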